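Load the battery stick into the bench charging dock

ROBOT

A 6-joint arm with a two-finger parallel gripper is mounted at the origin on the work surface. World frame = base frame: x ahead of the robot, y to its left, z up, the work surface at z = 0. Lengths are in m, angles in rad, forces in N, time in s.
With the tool pointing down it reaches from about 0.275 to 0.85 m from the base axis. Payload 19 kg.
Tool frame: the origin (TCP) lies at the centre of the arm's flange, where the gripper is bolted on; the fingertips stand 173 mm ahead of it and the grasp point (between the pads) lies 155 mm ahead of it; z points along the fingers, y is the line along which they close (so a half turn about z gives the same grasp; the last joint's range is limited). The gripper opens to 85 mm and grips with 20 to 120 N. Pads are 22 mm wide; open, the fingers measure 114 mm over their backs; the gripper's body (76 mm by 85 mm) begins 54 mm behind the grasp point. The pads swing forward as they close: fully open they stand 13 mm farther back than shut.
Start: joints at [-1.346, 0.15, 1.437, -0, 1.554, -0.134], TCP at [0.202, -0.538, 0.405] pointing down, gripper open.
Joint ranges: [-2.8, 2.8], [-0.68, 2.1], [0.12, 2.68], [-1.39, 4.53], [0.16, 2.79], [-2.81, 2.81]. Speed limits (rad/s): [1.89, 1.89, 2.22, 3.01, 3.01, 3.01].

INTERFACE

Orientations are given as a rotation vector (axis times angle).
In Python, from cell import robot gives the robot as it stands. The module is installed in compiled form; this text tells all that it offers.
- The arm moves only by the tool carry_out, never from a script. Its argument "moves" is a list of rows, each a list of 3 entries, a list of its own where there are three numbers: the opening in per cent of the stroke, from 0 (shut) to 100 (fully open), then the shift along the tool's x, y, z in cm, then the turn about the tool's z in rad. In form: [[hand, [x, y, z], yaw], ...]. A call has 1 to 20 rows; each row shifts and turns the commanded pose from where the row before left it, along the tool's axes as they then stand; what a row does not reach is not made up. A row lasts 1/8 s, in which the tool goes at most 62.5 mm and 10.7 degrees, less where a joint would pass 70% of its speed; a pose out of reach is approached as far as the arm can. A call is refused whole if a number of a shift passes 6.25 or a number of a turn 0.188, either way. A call with a gripper value outside its range is refused whole. The fingers move at their own pace and stop on an object; "grip_force" is the grip in N (left out, the last holds). Time passes only in rows, so rows that do not move let the fingers close. It gives the time, the measured TCP pose, the force, the opening and the grip force at its end, in the units of the state.
- robot.get_obs(): the state, without advancing time (a new reading comes with each control period).
- robot.grab_frame(name): name is "side" or "top"; returns the picture (384x512x3 uint8, blue, green, red); there is no depth.
- robot.calibration(name): a dict with "fx", "fy", "cx", "cy" (pixels), "view" (4x4, takes a point from world to camera coordinates). Camera axes: x right, y up, looking along -z (the intrinsics and any distortion apply to the point x, -y, -z); pixel columns grow to the right and rows downward; lengths in m; the calibration is good to about 2 mm. A picture is of the moment at which its call begins. calibration takes no time and is no camera call.
- robot.hand_in(): hands the job in; it is judged then, once.
The state is a dict: "time": time; "joint_positions": joint angles; "qd": joint speeds; "effort": joint torques, N m; "eef_pos": TCP position; "tool_rot": TCP orientation; "wrist_force": force on the tool from outside, world axes, zero at the start; "moment": the same for the moment, N m; "gripper_width": finger opening in m; "grip_force": force on a finger pad.
Only numpy, scipy, OpenCV 4.12 (cv2) and the standard library are available. Lean on these libraries where they do the work, as an engineer would, in place of code of your own. Each camera call takes 0.05 s, during which the arm holds its last target. There are 200 camera calls.

TASK

Load the black battery stick, which lies on the wooden rest, into the grey charging dock. Bring it in tilted, flat end low, and push the flat end under the steel bridge and against the spring contact; then press the brass-nub end down behind the end post until the steel clip holds it and the stick lies level, fully home. Leave the stick let go in the dock and do not shift the cork sanding block, the brush, the glue bottle or the plywood offcut.

Things in the scene. Friction and masses are not known exactly. Their poses are not given: they have to be found in the camera images.
- cell_mid (a point): Centre, on the axis, of the loose battery stick: black cylinder 34 mm across, 140 long, about 0.25 kg. Flat steel-banded end 70 mm along -x of the point, brass nub (14 across, 6 long) at the other end, its tip 70 along +x. It may roll about x: only x's direction matters. It starts level on a wooden rest, axis 37 mm above the bench.
- cell_nub (a point): Tip of the brass nub, on the stick's axis, 70 mm along +x from cell_mid; axes as cell_mid.
- rest: Fixed wooden rest the stick starts on, along its x; origin under its centre. Plate 120 x 64 x 10 mm; two saddles (64 wide, up to 34 high) 35 to 57 mm either side of the middle, so the middle 70 mm is free to grasp.
- dock_seat (a point): Where cell_mid must end up in the fixed grey dock, 47 mm above the bench. x: from spring contact towards clip, along the lying stick; z up. All dock sizes are in mm in this frame. Base plate x -116 to 84, y -42 to 42, top at z -35; nothing stands on it from x -42 to 44, so fingers fit beside the stick's middle. Home: flat end at x -70, nub tip at x 70, top of stick at z 17.
- dock_contact (a point): Face of the spring contact when free, on the axis, at x -64 of dock_seat (this point stays there): brass disc 16 mm across. Behind it a housing, x -113 to -83, up to z 35. Under the flat end a saddle, x -82 to -54, top at z -17. Cheeks either side, x -83 to -55, 40 mm apart, up to z 30, with mouths flaring out to x -43.
- dock_bridge (a point): Middle of the underside of the steel bridge over the flat end, at x -67, z 30 of dock_seat: x -72 to -62, so the flat end cannot go in from straight above. A stick tilted 20 degrees, flat end low, its end face's centre at x -64, z 1, is under the bridge with its nub above the post; pushed on to x -74, the nub can be swung down inside the post.
- dock_post (a point): Middle of the top of the end post, at x 73, z 25 of dock_seat: steel, x 70 to 76, 24 mm wide. The nub must come down on its spring side. Let go there, the spring keeps the nub at the post and the stick stays leaning on the lips of the clip, 6 to 10 degrees up (nub tip at z 15 to 26).
- dock_clip (a point): Middle of the clip, between its lips, at x 52, z 11.5 of dock_seat. Two sprung steel jaws, x 44 to 60, lips 28 mm apart, flared mouth up to z 24; they spread as the stick is pressed down between them and close over it. Floor below at z -17. 10 to 15 N pressed down on the stick's top beside the clip (x 28) snaps it home.
- plunger (a joint): How far the spring contact is pushed back towards -x of dock_seat (m): 0 free, 0.018 at most, about 0.006 with the stick home. The spring takes 1.5 N to start and 250 N/m more.
- sanding_block: Cork sanding block 100 x 55 x 35 mm; origin under its centre. Leave alone.
- brush: Paint brush lying on the bench, along its x; origin at its middle on the bench. Leave alone.
- glue: Yellow bottle 56 mm across, 170 mm tall; origin under its centre. Leave alone.
- offcut: Plywood offcut 160 x 70 x 20 mm; origin under its centre. Leave alone.
Not all that is in view belongs to the job. What is shaped like the part that bears dock_seat but pink is not meant.

How it is judged:
On the way:
1. the flat end is pushed against the spring contact while the nub end is still up (value of joint plunger above 0.003 m and z of cell_nub in the frame of dock_seat above 0.012 m and x of cell_mid in the frame of dock_seat below 0.02 m and y of cell_mid in the frame of dock_seat between -0.015 and 0.015 m), for 0.1 s.
At the end, for the whole second after the job is handed in: The stick lies home in the dock, nub towards the end post: its centre within 5 mm of dock_seat along each axis, its nub tip within 5 mm of seat height, its axis within 0.06 rad of the dock's x, the spring contact pushed back more than 2 mm and at rest, the stick let go (x of cell_mid in the frame of dock_seat between -0.005 and 0.005 m and y of cell_mid in the frame of dock_seat between -0.005 and 0.005 m and z of cell_mid in the frame of dock_seat between -0.005 and 0.005 m and z of cell_nub in the frame of dock_seat between -0.005 and 0.005 m and x of cell_nub in the frame of dock_seat above 0.06 m and angle between the x axis of cell_mid and the x axis of dock_seat, either way round below 0.06 rad and value of joint plunger above 0.002 m and velocity of joint plunger between -0.01 and 0.01 m/s); the robot touches nothing.
It fails at once if the sanding block, brush, glue bottle or offcut is shifted more than 30 mm (distance of any of sanding_block, brush, glue, offcut from where it was at the start of the episode above 0.03 m).
It also fails if it takes over 51 s, if anything falls off the work surface, if the arm or the gripper's body presses on something with over 40 N, if the wrist force passes 120 N, or if a joint passes its speed limit or range.

## Working session

There is one attempt and no reset: what is moved stays moved. The work goes in short steps, Python scripts to look and compute and a tool call to move; the robot and the scene stay as the last step left them, time stands still between calls to the robot, and variables do not carry over. Pictures are saved under pics/ and viewed, at most 10 in all, crops included, and the job is handed in when it is done.

Besides the shell and the picture viewer there is one more tool, called by a JSON object that holds its "op" and its "data". carry_out: Moves the arm, as the interface text tells. Its arguments: {"type":"object","properties":{"moves":{"type":"array"},"grip_force":{"type":"number"}},"required":["moves"]}

```bash
mkdir -p pics; python3 - <<'E'
from cell import robot
import cv2,numpy as np
for n in("side","top"):
    im=robot.grab_frame(n);cv2.imwrite(f"pics/{n}0.png",im);c=robot.calibration(n)
    print(n,{k:(np.round(v,4).tolist()) for k,v in c.items()})
o=robot.get_obs();print(o)
E
```

```text
side {'fx': 379.5074, 'fy': 379.5074, 'cx': 253.7502, 'cy': 194.2153, 'view': [[-0.9969, -0.0744, 0.0251, 0.5498], [0.0606, -0.5259, 0.8484, -0.0883], [-0.0499, 0.8473, 0.5288, -1.0495], [0.0, 0.0, 0.0, 1.0]]}
top {'fx': 492.1865, 'fy': 492.1865, 'cx': 252.9, 'cy': 192.4791, 'view': [[-0.0044, -1.0, -0.0059, 0.0077], [0.9952, -0.005, 0.0982, -0.5364], [-0.0982, -0.0054, 0.9952, -1.7364], [0.0, 0.0, 0.0, 1.0]]}
{'time': 0.1, 'joint_positions': array([-1.34595678e+00,  1.50927305e-01,  1.43792416e+00, -2.16261184e-06,
        1.55377054e+00, -1.33962080e-01]), 'qd': array([ 4.90223178e-04, -1.34378614e-03, -6.44410823e-04, -3.99590268e-04,
        4.15403612e-05, -1.95282627e-03]), 'effort': array([ 6.12849923e-03, -7.14381552e+01, -5.71787846e+01,  8.03171110e-05,
        7.21036806e-03, -9.63662302e-06]), 'eef_pos': array([ 0.201909  , -0.53835964,  0.40416199]), 'tool_rot': array([-3.09016086e+00, -5.60402487e-01,  7.68129475e-05]), 'wrist_force': array([-1.00446232, -0.58030876,  0.18543473]), 'moment': array([-0.00132704,  0.02485922,  0.02827788]), 'grip_force': 0.0, 'gripper_width': 0.08516758295797469}
```

View pics/side0.png

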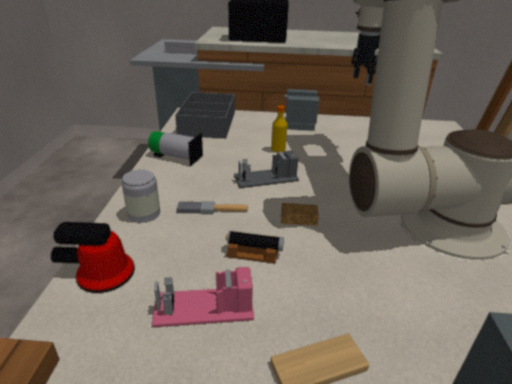

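View pics/top0.png

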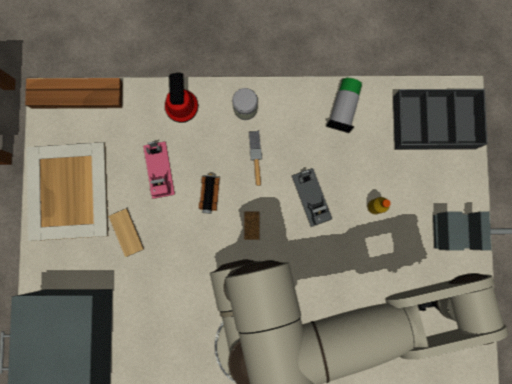

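The side view shows the stick on its rest at about (255,243) and the grey dock at (267,172), housing on the right. In the top view they are at (209,194) and (312,197), housing at the lower end. Next I'll zoom in on both.

```bash
python3 - <<'E'
import cv2,numpy as np
s=cv2.imread("pics/side0.png");t=cv2.imread("pics/top0.png")
def c(im,x,y,w,h):return cv2.resize(im[y:y+h,x:x+w],(400,300),interpolation=cv2.INTER_CUBIC)
a=np.hstack([c(t,182,164,60,45),c(t,272,160,80,60)]);b=np.hstack([c(s,220,225,68,51),c(s,226,140,80,60)])
cv2.imwrite("pics/z0.png",np.vstack([a,b]))
E
```

```text
(no output)
```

View pics/z0.png

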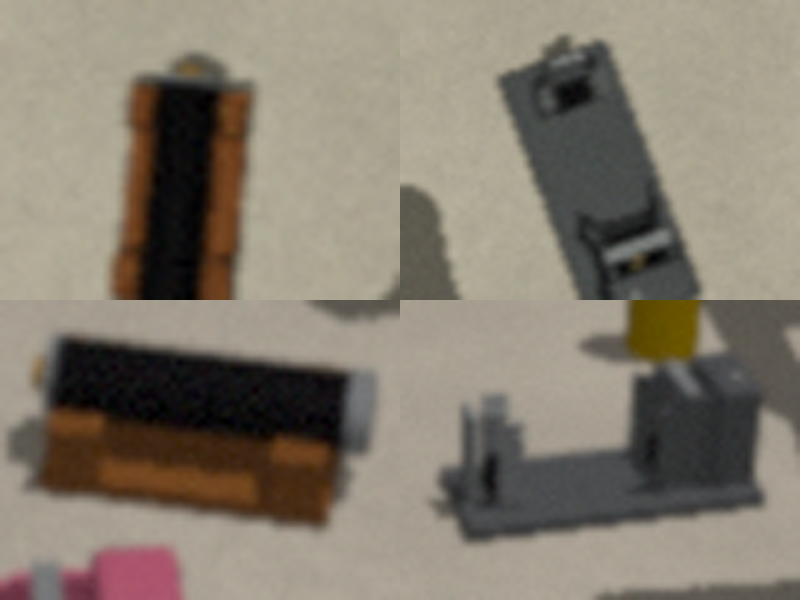

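The nub is at the far (+x) end of the stick, and the dock's post end is also far. The dock is turned about 20° from world x. Now I'll measure both.

```bash
cat > h.py <<'E'
from cell import robot
import cv2,numpy as np
from scipy.spatial.transform import Rotation as R
C={n:robot.calibration(n) for n in("side","top")}
def ray(n,p):
    c=C[n];V=np.array(c["view"]);d=np.array([(p[0]-c["cx"])/c["fx"],-(p[1]-c["cy"])/c["fy"],-1])
    return -V[:3,:3].T@V[:3,3],V[:3,:3].T@d
def onz(n,p,z):
    o,d=ray(n,p);return o+d*(z-o[2])/d[2]
def proj(n,P):
    c=C[n];V=np.array(c["view"]);q=V[:3,:3]@np.asarray(P)+V[:3,3]
    return np.array([c["cx"]+c["fx"]*q[0]/-q[2],c["cy"]+c["fy"]*q[1]/q[2]])
E
python3 - <<'E'
from h import *
t=cv2.imread("pics/top0.png");s=cv2.imread("pics/side0.png")
h=cv2.cvtColor(t,cv2.COLOR_BGR2HSV);hs=cv2.cvtColor(s,cv2.COLOR_BGR2HSV)
print("dock px",h[190,305],"bench",h[190,285], "stick",h[190,209],"rest",h[190,203],"side dock",hs[180,260],"bench",hs[195,262])
def big(m,box):
    z=np.zeros_like(m);x,y,w,hh=box;z[y:y+hh,x:x+w]=m[y:y+hh,x:x+w]
    cs=cv2.findContours(z,cv2.RETR_EXTERNAL,cv2.CHAIN_APPROX_NONE)[0];return max(cs,key=cv2.contourArea)
dk=big(cv2.inRange(h,(0,0,0),(180,255,125)),(285,160,55,68))
st=big(cv2.inRange(h,(0,0,0),(180,255,60)),(190,165,40,55))
rs=big(cv2.inRange(h,(3,100,20),(20,255,255))|cv2.inRange(h,(0,0,0),(180,255,60)),(190,165,40,55))
ss=big(cv2.inRange(hs,(0,0,0),(180,255,60)),(220,222,70,30))
for n,k in(("dk",dk),("st",st),("rs",rs),("ss",ss)):
    r=cv2.minAreaRect(k);print(n,r,cv2.boxPoints(r).round(1).tolist())
def c(im,x,y,w,h):return cv2.resize(im[y:y+h,x:x+w],(400,600),interpolation=cv2.INTER_CUBIC)
cv2.imwrite("pics/z1.png",np.hstack([c(t,292,160,44,66),c(t,191,166,36,54)]))
E
```

```text
dock px [80 11 72] bench [ 23  39 176] stick [50 85  9] rest [ 13 190  94] side dock [113  13  81] bench [ 18  33 171]
dk ((310.9314880371094, 195.65072631835938), (58.520572662353516, 23.525270462036133), 69.44395446777344) [[289.6000061035156, 172.39999389648438], [311.70001220703125, 164.10000610351562], [332.20001220703125, 218.89999389648438], [310.20001220703125, 227.1999969482422]]
st ((208.32176208496094, 192.78216552734375), (9.751364707946777, 33.93076705932617), 5.710593223571777) [[201.8000030517578, 209.1999969482422], [205.1999969482422, 175.39999389648438], [214.89999389648438, 176.39999389648438], [211.5, 210.10000610351562]]
rs ((208.90853881835938, 192.82318115234375), (17.669044494628906, 33.90248107910156), 6.340191841125488) [[198.3000030517578, 208.6999969482422], [202.0, 175.0], [219.60000610351562, 177.0], [215.8000030517578, 210.60000610351562]]
ss ((253.5113067626953, 242.91171264648438), (50.12816619873047, 17.446941375732422), 7.305758953094482) [[227.5, 248.39999389648438], [229.8000030517578, 231.10000610351562], [279.5, 237.39999389648438], [277.29998779296875, 254.8000030517578]]
```

View pics/z1.png

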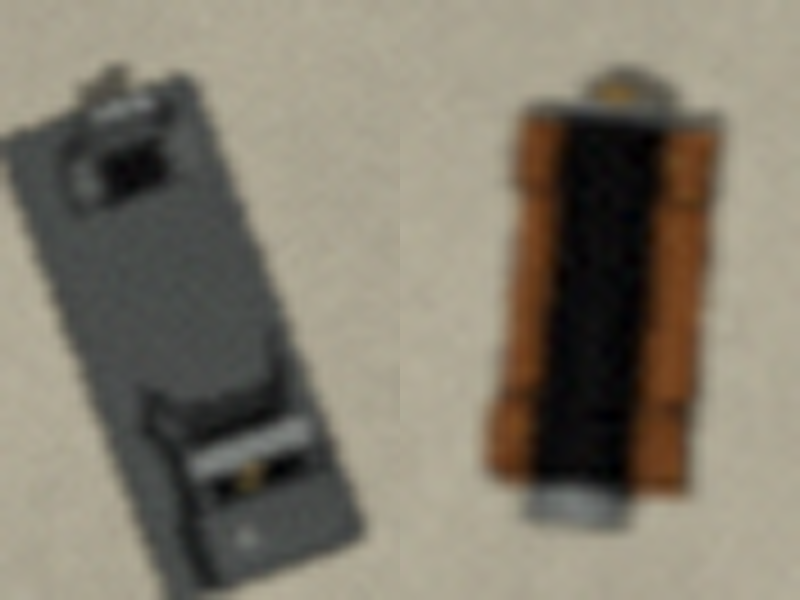

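```bash
python3 - <<'E'
from h import *
np.set_printoptions(precision=4,suppress=True)
f=lambda x,y:(292+x/9.09-.5,160+y/9.09-.5)
g=lambda x,y:(191+(x-400)/11.11-.5,166+y/11.11-.5)
po=onz("top",f(128,103),.072);br=onz("top",f(250,445),.080)
d=po-br;print("post",po,"bridge",br,"len",np.hypot(*d[:2]),"yaw",np.degrees(np.arctan2(d[1],d[0])))
L=onz("top",f(5,140),.012);Rr=onz("top",f(190,75),.012);print("far corners",L,Rr,np.linalg.norm(L-Rr),"mid",(L+Rr)/2)
u=d[:2]/np.hypot(*d[:2]);print("seat from post/bridge",po[:2]-.073*u,br[:2]+.067*u,"from corners",((L+Rr)/2)[:2]-.084*u)
e1=np.array([f(5,140),f(165,590)]);a=[onz("top",p,.012) for p in e1];q=a[0]-a[1];print("left edge yaw",np.degrees(np.arctan2(q[1],q[0])))
# side post/bridge: crop scale 5 from (226,140)
sp=lambda x,y:(226+(x-400)/5-.5,140+(y-300)/5-.5)
print("side post(468,400)?",onz("side",sp(468,405),.072),"bridge",onz("side",sp(683,378),.080))
n=onz("top",g(618,88),.037);fl=onz("top",g(577,525),.037)
k=n-fl;print("nub",n,"flat",fl,np.linalg.norm(k),"yaw",np.degrees(np.arctan2(k[1],k[0])),"mid",(n+fl)/2)
r=[onz("top",p,.03) for p in ((198.3,208.7),(202,175),(219.6,177),(215.8,210.6))];print("rest mid",np.mean(r,0))
ss=lambda x,y:(220+x*.17-.5,225+(y-300)*.17-.5)
n=onz("side",ss(36,370),.037);fl=onz("side",ss(362,410),.037)
k=n-fl;print("side nub",n,"flat",fl,np.linalg.norm(k),"yaw",np.degrees(np.arctan2(k[1],k[0])),"mid",(n+fl)/2)
# grooves: stick black mask in side
print("side black mid z=.037",onz("side",(253.5,242.9),.037), "top black mid", onz("top",(208.3,192.8),.04))
E
```

```text
post [ 0.6072 -0.1799  0.072 ] bridge [ 0.4745 -0.2235  0.08  ] len 0.1396774529134584 yaw 18.19112752281201
far corners [ 0.6012 -0.1369  0.012 ] [ 0.6269 -0.211   0.012 ] 0.07844162080030379 mid [ 0.614  -0.1739  0.012 ]
seat from post/bridge [ 0.5379 -0.2027] [ 0.5382 -0.2026] from corners [ 0.5342 -0.2001]
left edge yaw 18.756989588927027
side post(468,400)? [ 0.6134 -0.1834  0.072 ] bridge [ 0.4787 -0.2228  0.08  ]
nub [0.6047 0.1577 0.037 ] flat [0.464  0.1702 0.037 ] 0.14124767174866187 yaw -5.085292126547423 mid [0.5343 0.164  0.037 ]
rest mid [0.5359 0.1624 0.03  ]
side nub [0.6096 0.1578 0.037 ] flat [0.4741 0.1697 0.037 ] 0.1359356775460304 yaw -4.999183306152934 mid [0.5419 0.1637 0.037 ]
side black mid z=.037 [0.5399 0.1755 0.037 ] top black mid [0.5348 0.1636 0.04  ]
```

Seat ≈ (0.539, −0.203), yaw 18.3°, and stick ≈ (0.537, 0.1635), yaw −5°. Both views and the given sizes agree within a few mm (140 mm lengths give 139.7 and 141). The tool only yaws, so I'll tilt the stick by letting it pivot between the pads, pressing its nub end onto the dock post.

```bash
cat >> h.py <<'E'
def goal(p,yaw):  # shift in tool axes (cm, current axes) and yaw so that tool x lies along world yaw(deg), mod 180
    o=robot.get_obs();M=R.from_rotvec(o["tool_rot"]).as_matrix()
    a=np.arctan2(M[1,0],M[0,0]);dy=-(np.radians(yaw)-a);dy=(dy+np.pi/2)%np.pi-np.pi/2
    print("t",round(o["time"],2),"tool x deg",np.degrees(a).round(2),"tilt",M[:,2].round(4),"pos",o["eef_pos"].round(4),"F",o["wrist_force"].round(1),"w",round(o["gripper_width"],4),"gf",round(o["grip_force"],1))
    print("shift cm",(M.T@(np.array(p)-o["eef_pos"])*100).round(2),"yaw",dy.round(3),"q6",o["joint_positions"].round(2))
E
python3 -c "
from h import *
goal([.537,.1635,.40],-5)"
```

```text
t 0.1 tool x deg 20.56 tilt [-2.e-04  1.e-03 -1.e+00] pos [ 0.2019 -0.5384  0.4042] F [-1.  -0.6  0.2] w 0.0852 gf 0.0
shift cm [ 56.02 -53.95   0.48] yaw 0.446 q6 [-1.35  0.15  1.44 -0.    1.55 -0.13]
```

{"op": "carry_out", "data": {"moves": [[100,[3.5,-3.37,0],0],[100,[3.5,-3.37,0],0],[100,[3.5,-3.37,0],0],[100,[3.5,-3.37,0],0],[100,[3.5,-3.37,0],0],[100,[3.5,-3.37,0],0],[100,[3.5,-3.37,0],0],[100,[3.5,-3.37,0],0],[100,[3.5,-3.37,0],0],[100,[3.5,-3.37,0],0],[100,[3.5,-3.37,0],0],[100,[3.5,-3.37,0],0],[100,[3.5,-3.37,0],0],[100,[3.5,-3.37,0],0],[100,[3.5,-3.37,0],0],[100,[3.5,-3.37,0],0],[100,[0,0,0],0.15],[100,[0,0,0],0.15],[100,[0,0,0],0.146],[100,[0,0,0],0]], "grip_force": 30}}

```text
time: 2.6
eef_pos: [0.5369, 0.1632, 0.4045]
tool_rot: [3.139, -0.136, -0.001]
wrist_force: [-0.0, -0.2, 0.1]
gripper_width: 0.085
grip_force: 0.0
```

```bash
python3 -c "
from h import *
goal([.537,.1635,.188],-5)"
```

```text
t 2.6 tool x deg -4.95 tilt [-5.e-04  0.e+00 -1.e+00] pos [0.5369 0.1632 0.4045] F [-0.  -0.2  0.1] w 0.085 gf 0.0
shift cm [ 2.000e-02 -3.000e-02  2.165e+01] yaw 0.001 q6 [0.16 0.12 1.47 0.   1.55 1.81]
```

{"op": "carry_out", "data": {"moves": [[100,[0,0,4],0],[100,[0,0,4],0],[100,[0,0,4],0],[100,[0,0,4],0],[100,[0,0,3],0],[100,[0,0,2],0],[100,[0,0,0.65],0],[100,[0,0,0],0],[0,[0,0,0],0],[0,[0,0,0],0],[0,[0,0,0],0],[0,[0,0,0],0],[0,[0,0,0],0],[0,[0,0,0],0],[0,[0,0,0],0],[0,[0,0,0],0]], "grip_force": 30}}

```text
time: 4.6
eef_pos: [0.537, 0.1632, 0.1887]
tool_rot: [-3.138, 0.137, -0.001]
wrist_force: [-1.6, 0.9, 5.9]
gripper_width: 0.0334
grip_force: 29.3
```

```bash
python3 - <<'E'
from h import *
goal([.537,.1635,.188],-5)
s=robot.grab_frame("side");cv2.imwrite("pics/s1.png",s)
cv2.imwrite("pics/s1c.png",cv2.resize(s[190:280,200:320],(800,600),interpolation=cv2.INTER_CUBIC))
E
```

```text
t 4.6 tool x deg -4.99 tilt [ 7.e-04  3.e-04 -1.e+00] pos [0.537  0.1632 0.1887] F [-1.6  0.9  5.9] w 0.0334 gf 29.3
shift cm [-0.   -0.03  0.07] yaw 0.0 q6 [0.16 0.29 1.73 0.   1.12 1.82]
```

View pics/s1c.png

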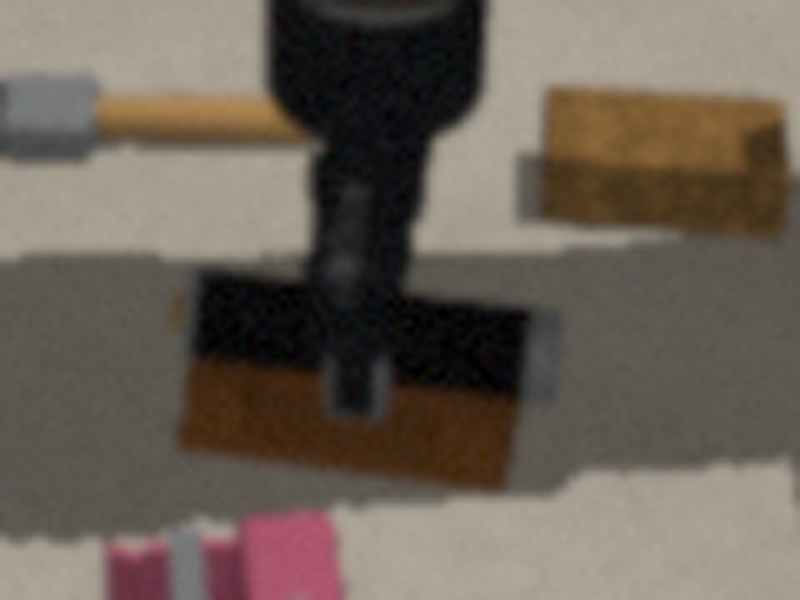

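Gripped at width 33.4 mm, with the finger about 2 mm nub-side of the stick's middle (fingers at column 358, stick spans 172–560). I'll lift, turn and carry it over the dock.

{"op": "carry_out", "data": {"moves": [[0,[0,0,-2],0],[0,[0,0,-4],0],[0,[0,0,-4],0],[0,[0,0,-1],0],[0,[0,0,0],-0.1],[0,[0,0,0],-0.1],[0,[0,0,0],-0.1],[0,[0,0,0],-0.107],[0,[0,0,0],0]]}}

```text
time: 5.78
eef_pos: [0.5367, 0.1631, 0.297]
tool_rot: [-3.102, -0.499, 0.003]
wrist_force: [0.2, -0.6, -3.0]
gripper_width: 0.0334
grip_force: 30.9
```

```bash
python3 -c "
from h import *
goal([.560,-.196,.30],18.3)"
```

```text
t 5.78 tool x deg 18.29 tilt [-1.8e-03 -2.0e-04 -1.0e+00] pos [0.5367 0.1631 0.297 ] F [ 0.2 -0.6 -3. ] w 0.0334 gf 30.9
shift cm [-9.06 34.82 -0.3 ] yaw -0.0 q6 [0.16 0.18 1.62 0.   1.34 1.41]
```

{"op": "carry_out", "data": {"moves": [[0,[-0.8,2.9,0],0],[0,[-0.8,2.9,0],0],[0,[-0.8,2.9,0],0],[0,[-0.8,2.9,0],0],[0,[-0.8,2.9,0],0],[0,[-0.8,2.9,0],0],[0,[-0.8,2.9,0],0],[0,[-0.8,2.9,0],0],[0,[-0.8,2.9,0],0],[0,[-0.8,2.9,0],0],[0,[-0.8,2.9,0],0],[0,[-0.26,2.92,0],0],[0,[0,0,4],0],[0,[0,0,2.5],0],[0,[0,0,0],0]]}}

```text
time: 7.65
eef_pos: [0.5598, -0.1958, 0.2311]
tool_rot: [-3.1, -0.496, 0.005]
wrist_force: [0.1, 0.5, -2.5]
gripper_width: 0.0324
grip_force: 31.7
```

```bash
python3 - <<'E'
from h import *
goal([.560,-.196,.23],18.3)
s=robot.grab_frame("side");t=robot.grab_frame("top")
a=cv2.resize(s[130:200,220:313],(400,300),interpolation=cv2.INTER_CUBIC);b=cv2.resize(t[150:240,260:380],(400,300),interpolation=cv2.INTER_CUBIC)
cv2.imwrite("pics/s2.png",np.vstack([cv2.resize(s[130:200,220:320],(800,560),interpolation=cv2.INTER_CUBIC)]));cv2.imwrite("pics/t2.png",t)
E
```

```text
t 7.65 tool x deg 18.18 tilt [-0.0034  0.0018 -1.    ] pos [ 0.5598 -0.1958  0.2311] F [ 0.1  0.5 -2.5] w 0.0324 gf 31.7
shift cm [0.01 0.03 0.11] yaw -0.002 q6 [-0.47  0.3   1.61  0.    1.23  0.79]
```

View pics/s2.png

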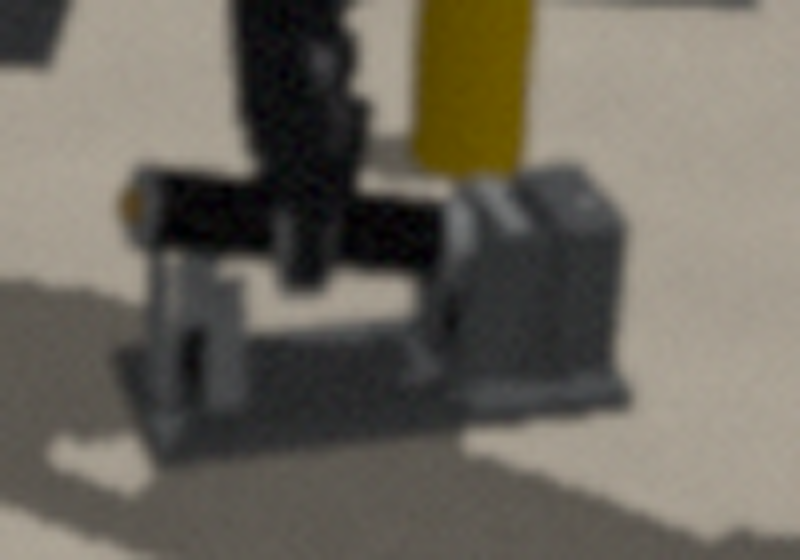

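The side view shows the post already under the nub end, lifting it, with the flat end dropping in front of the flared mouth; tilt is about 11°. I'll press down further for 20°.

{"op": "carry_out", "data": {"moves": [[0,[0,0,0.3],0],[0,[0,0,0.3],0],[0,[0,0,0.3],0],[0,[0,0,0.1],0],[0,[0,0,0],0]]}}

```text
time: 8.38
eef_pos: [0.5604, -0.196, 0.2234]
tool_rot: [3.101, 0.5, 0.001]
wrist_force: [0.1, -1.6, 2.1]
gripper_width: 0.0333
grip_force: 32.8
```

```bash
python3 - <<'E'
from h import *
goal([.560,-.196,.23],18.3)
s=robot.grab_frame("side");t=robot.grab_frame("top")
a=cv2.resize(s[130:200,220:313],(400,300),interpolation=cv2.INTER_CUBIC)
b=cv2.resize(t[150:240,260:380],(400,300),interpolation=cv2.INTER_CUBIC)
cv2.imwrite("pics/s3.png",np.hstack([cv2.resize(a,(500,376)),b[:,:300].copy() if 0 else cv2.resize(b,(300,376))]))
E
```

```text
t 8.38 tool x deg 18.32 tilt [ 4.e-04 -2.e-04 -1.e+00] pos [ 0.5604 -0.196   0.2234] F [ 0.1 -1.6  2.1] w 0.0333 gf 32.8
shift cm [-0.04 -0.01 -0.66] yaw 0.0 q6 [-0.47  0.31  1.62  0.    1.21  0.78]
```

View pics/s3.png

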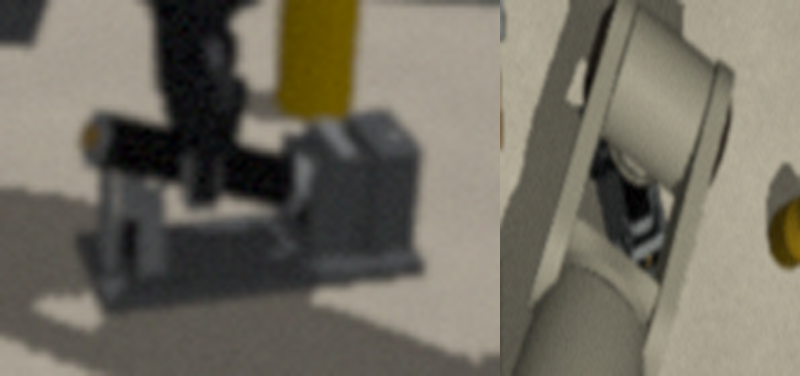

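The stick is tilted about 20° and the flat end is in the mouth, with the top view showing it lined up with the bridge. I'll raise it 2 mm and slide it in towards the spring.

{"op": "carry_out", "data": {"moves": [[0,[0,0,-0.2],0],[0,[-0.4,0,0],0],[0,[-0.4,0,0],0],[0,[-0.4,0,0],0],[0,[-0.4,0,0],0],[0,[-0.2,0,0],0],[0,[0,0,0],0]]}}

```text
time: 9.35
eef_pos: [0.5432, -0.2016, 0.2253]
tool_rot: [-3.102, -0.5, -0.001]
wrist_force: [1.8, 0.3, -2.8]
gripper_width: 0.0327
grip_force: 32.2
```

```bash
python3 - <<'E'
from h import *
goal([.539,-.203,.2254],18.3)
E
```

```text
t 9.35 tool x deg 18.31 tilt [ 3.e-04  1.e-04 -1.e+00] pos [ 0.5432 -0.2016  0.2253] F [ 1.8  0.3 -2.8] w 0.0327 gf 32.2
shift cm [-0.45  0.   -0.01] yaw 0.0 q6 [-0.49  0.28  1.65  0.    1.2   0.76]
```

Spring contact is touched (1.8 N, no side load), at the position expected. Pushing on another 10 mm.

{"op": "carry_out", "data": {"moves": [[0,[-0.3,0,0],0],[0,[-0.3,0,0],0],[0,[-0.3,0,0],0],[0,[-0.1,0,0],0],[0,[0,0,0],0]]}}

```text
time: 9.98
eef_pos: [0.5338, -0.2047, 0.2253]
tool_rot: [3.101, 0.5, 0.0]
wrist_force: [4.7, 0.1, -2.5]
gripper_width: 0.0331
grip_force: 32.2
```

```bash
python3 - <<'E'
from h import *
goal([.539,-.203,.2254],18.3)
s=robot.grab_frame("side");t=robot.grab_frame("top")
a=cv2.resize(s[130:200,220:313],(500,376),interpolation=cv2.INTER_CUBIC)
b=cv2.resize(t[150:240,260:380],(300,376),interpolation=cv2.INTER_CUBIC)
cv2.imwrite("pics/s4.png",np.hstack([a,b]))
E
```

```text
t 9.97 tool x deg 18.32 tilt [ 3.e-04 -0.e+00 -1.e+00] pos [ 0.5338 -0.2047  0.2253] F [ 4.7  0.1 -2.5] w 0.0331 gf 32.2
shift cm [ 0.55 -0.   -0.01] yaw 0.0 q6 [-0.5   0.27  1.67  0.    1.2   0.75]
```

View pics/s4.png

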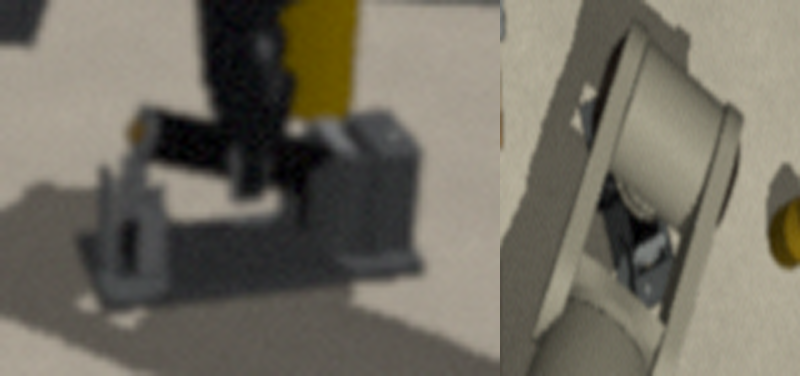

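Spring force is up to 4.7 N (about 11 mm of travel), the nub is up and on the spring side of the post, and the flat end is under the bridge. Now I'll swing the nub down by lowering.

{"op": "carry_out", "data": {"moves": [[0,[0,0,0.3],0],[0,[0.1,0,0.3],0],[0,[0,0,0.3],0],[0,[0.1,0,0.3],0],[0,[0,0,0.2],0],[0,[0,0,0.2],0],[0,[0,0,0],0]]}}

```text
time: 10.95
eef_pos: [0.5361, -0.2035, 0.2098]
tool_rot: [-3.101, -0.501, -0.003]
wrist_force: [7.2, 8.4, 9.7]
gripper_width: 0.0334
grip_force: 33.0
```

```bash
python3 - <<'E'
from h import *
goal([.539,-.203,.2254],18.3)
E
```

```text
t 10.95 tool x deg 18.34 tilt [ 1.6e-03  8.0e-04 -1.0e+00] pos [ 0.5361 -0.2035  0.2098] F [7.2 8.4 9.7] w 0.0334 gf 33.0
shift cm [ 0.29  0.04 -1.56] yaw 0.001 q6 [-0.5   0.29  1.68  0.    1.17  0.75]
```

{"op": "carry_out", "data": {"moves": [[0,[0.1,-0.1,0],0],[0,[0.1,0,0.15],0],[0,[0.1,0,0],0],[0,[0,0,0],0]]}}

```text
time: 11.45
eef_pos: [0.5379, -0.202, 0.2077]
tool_rot: [-3.101, -0.501, 0.002]
wrist_force: [-2.4, 3.4, 7.3]
gripper_width: 0.0331
grip_force: 33.7
```

```bash
python3 - <<'E'
from h import *
goal([.539,-.203,.2254],18.3)
s=robot.grab_frame("side")
cv2.imwrite("pics/s5.png",cv2.resize(s[130:200,220:313],(664,500),interpolation=cv2.INTER_CUBIC))
E
```

```text
t 11.45 tool x deg 18.35 tilt [-1.3e-03  4.0e-04 -1.0e+00] pos [ 0.5379 -0.202   0.2077] F [-2.4  3.4  7.3] w 0.0331 gf 33.7
shift cm [ 0.07  0.13 -1.77] yaw 0.001 q6 [-0.49  0.29  1.68 -0.    1.17  0.76]
```

View pics/s5.png

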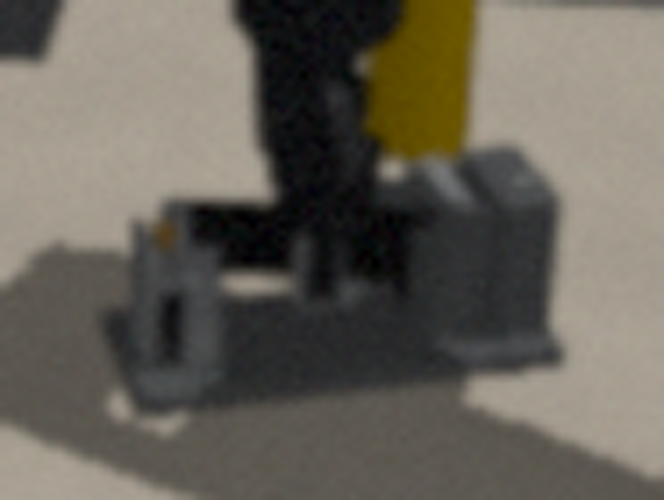

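The nub (165,235) is inside the post (137) and the stick leans on the clip lips. I'll release, go up, shut the fingers and move to beside the clip.

{"op": "carry_out", "data": {"moves": [[70,[0,0,0],0],[70,[0,0,0],0],[70,[0,0,0],0],[70,[0,0,0],0],[70,[0,0,-1],0],[70,[0,0,-3],0],[70,[0,0,-3],0],[0,[1.5,0.1,0],0],[0,[1.4,0,0],0],[0,[0,0,0],0],[0,[0,0,0],0],[0,[0,0,0],0],[0,[0,0,0],0]]}}

```text
time: 13.12
eef_pos: [0.5658, -0.1941, 0.2776]
tool_rot: [-3.101, -0.5, 0.0]
wrist_force: [-0.8, -0.3, 0.5]
gripper_width: -0.0001
grip_force: 0.0
```

```bash
python3 - <<'E'
from h import *
goal([.5656,-.1942,.252],18.3)
s=robot.grab_frame("side")
cv2.imwrite("pics/s6.png",cv2.resize(s[130:200,220:313],(664,500),interpolation=cv2.INTER_CUBIC))
E
```

```text
t 13.12 tool x deg 18.31 tilt [-1.e-04  1.e-04 -1.e+00] pos [ 0.5658 -0.1941  0.2776] F [-0.8 -0.3  0.5] w -0.0001 gf 0.0
shift cm [-0.03  0.    2.56] yaw 0.0 q6 [-0.46  0.27  1.55  0.    1.32  0.79]
```

View pics/s6.png

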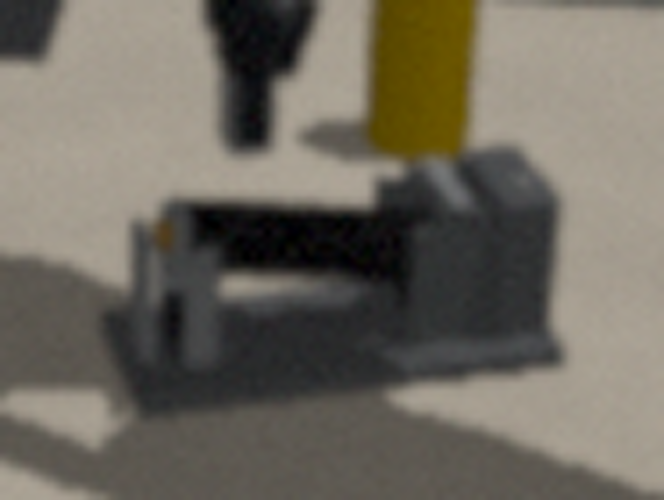

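The stick leans on the clip lips as described (view 10 of 10). Now pressing down, watching the force.

{"op": "carry_out", "data": {"moves": [[0,[0,0,1.5],0],[0,[0,0,0.8],0],[0,[0,0,0.3],0],[0,[0,0,0.2],0],[0,[0,0,0.2],0],[0,[0,0,0],0]]}}

```text
time: 13.92
eef_pos: [0.5664, -0.1939, 0.2479]
tool_rot: [3.101, 0.5, 0.002]
wrist_force: [3.0, 1.6, 4.3]
gripper_width: -0.0001
grip_force: 2.3
```

{"op": "carry_out", "data": {"moves": [[0,[0,0,0.2],0],[0,[0,0,0.2],0],[0,[0,0,0.1],0],[0,[0,0,0],0]]}}

```text
time: 14.42
eef_pos: [0.5662, -0.194, 0.2427]
tool_rot: [3.101, 0.5, 0.001]
wrist_force: [2.7, 1.2, 4.0]
gripper_width: 0.0
grip_force: 1.7
```

{"op": "carry_out", "data": {"moves": [[0,[0,0,0.2],0],[0,[0,0,0.1],0],[0,[0,0,0.1],0],[0,[0,0,0],0]]}}

```text
time: 14.92
eef_pos: [0.5659, -0.194, 0.2384]
tool_rot: [-3.101, -0.5, 0.001]
wrist_force: [0.2, 0.4, 0.8]
gripper_width: -0.0001
grip_force: 0.2
```

The force fell away, so it looks snapped in. I'll press a little more to feel the floor.

{"op": "carry_out", "data": {"moves": [[0,[0,0,0.1],0],[0,[0,0,0.1],0],[0,[0,0,0.1],0],[0,[0,0,0],0]]}}

```text
time: 15.42
eef_pos: [0.5661, -0.1941, 0.237]
tool_rot: [3.101, 0.5, 0.001]
wrist_force: [-4.7, 1.2, 19.0]
gripper_width: -0.0001
grip_force: 9.5
```

It is firm at 0.237, exactly the home height (19 N). Backing off and measuring it in the pictures by colour.

{"op": "carry_out", "data": {"moves": [[0,[0,0,-1],0],[0,[0,0,-4],0],[0,[0,0,-5],0],[0,[0,0,-5],0],[0,[0,0,0],0],[0,[0,0,0],0]]}}

```text
time: 16.18
eef_pos: [0.5659, -0.194, 0.3851]
tool_rot: [-3.101, -0.5, 0.001]
wrist_force: [0.8, -0.5, 0.1]
gripper_width: 0.0002
grip_force: 0.0
```

```bash
python3 - <<'E'
from h import *
goal([.5656,-.1942,.252],18.3)
s=robot.grab_frame("side");hs=cv2.cvtColor(s,cv2.COLOR_BGR2HSV)
u=np.array([np.cos(np.radians(18.3)),np.sin(np.radians(18.3)),0]);S=np.array([.539,-.203,.047])
print("expect nub tip home",proj("side",S+.07*u),"leaning",proj("side",S+.069*u+[0,0,.020]))
z=hs[150:185,230:262];m=cv2.inRange(z,(8,90,60),(30,255,255));ys,xs=np.nonzero(m);print("nub px",xs.mean()+230,ys.mean()+150,len(xs))
old=cv2.resize(cv2.imread("pics/s6.png"),(93,70),interpolation=cv2.INTER_AREA);ho=cv2.cvtColor(old,cv2.COLOR_BGR2HSV)
m=cv2.inRange(ho[20:55,10:42],(8,90,60),(30,255,255));ys,xs=np.nonzero(m);print("leaning nub px",xs.mean()+230 if len(xs) else None,ys.mean()+150 if len(xs) else None)
# slope of black body top edge, before/after, columns 248..270
for n,im in(("before",ho),("after",hs[130:200,220:313])):
    e=[];X=range(30,54,2)
    for x in X:
        c=np.nonzero(im[20:50,x,2]<45)[0];e.append((c.min()+150,c.max()+150) if len(c) else (0,0))
    print(n,e)
E
```

```text
t 16.18 tool x deg 18.32 tilt [-7.e-04  4.e-04 -1.e+00] pos [ 0.5659 -0.194   0.3851] F [ 0.8 -0.5  0.1] w 0.0002 gf 0.0
shift cm [-0.03  0.02 13.31] yaw 0.0 q6 [-0.46  0.21  1.41  0.    1.52  0.79]
expect nub tip home [241.46088085 168.01090751] leaning [241.82075031 162.37496402]
nub px 242.0 168.5 2
leaning nub px 242.5 162.5
before [(np.int64(159), np.int64(164)), (np.int64(159), np.int64(177)), (np.int64(159), np.int64(179)), (np.int64(159), np.int64(178)), (np.int64(159), np.int64(179)), (np.int64(160), np.int64(179)), (np.int64(160), np.int64(179)), (np.int64(160), np.int64(179)), (np.int64(160), np.int64(179)), (np.int64(160), np.int64(179)), (np.int64(160), np.int64(175)), (np.int64(160), np.int64(175))]
after [(np.int64(164), np.int64(164)), (np.int64(164), np.int64(179)), (np.int64(163), np.int64(178)), (np.int64(163), np.int64(179)), (np.int64(163), np.int64(179)), (np.int64(163), np.int64(179)), (np.int64(163), np.int64(178)), (np.int64(162), np.int64(175)), (np.int64(162), np.int64(176)), (np.int64(162), np.int64(175)), (np.int64(162), np.int64(174)), (np.int64(161), np.int64(173))]
```

The nub now shows at (242,168.5), against (241.5,168) expected when home; it was at 162.5 while leaning. The stick's top edge runs parallel to the dock, so it is home and released.

```bash
python3 -c "
from cell import robot
print(robot.hand_in())"
```

```text
the job is handed in; nothing more can be done
None
```

The battery stick is loaded and let go in the grey dock, level under the clip with its flat end on the spring contact; I handed the job in at about 16 s, the call returned no verdict, and I never moved the arm against the four leave-alone items, though I did not re-measure them.

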